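Put the mixed-up solder reels back on their colour-marked stands

ROBOT

A 6-joint arm with a two-finger parallel gripper is mounted at the origin on the work surface. World frame = base frame: x ahead of the robot, y to its left, z up, the work surface at z = 0. Lengths are in m, angles in degrees, forces in N, time in s.
With the tool pointing down it reaches from about 0.375 to 0.9 m from the base axis. Payload 3.1 kg.
Tool frame: the origin (TCP) lies on the centre line of the jaws, within the pads' length; the fingertips stand 25 mm ahead of it and the grasp point (between the pads) lies 6 mm ahead of it; z points along the fingers, y is the line along which they close (so a half turn about z gives the same grasp; the last joint's range is limited). The gripper opens to 87 mm and grips with 3 to 60 N. Pads are 19 mm wide; open, the fingers measure 117 mm over their backs; the gripper's body (75 mm by 190 mm) begins 51 mm behind the grasp point.
Start: joints at [-76.06, 30.224, 82.088, -0, 67.689, -10.227], TCP at [0.256, -0.57, 0.221] pointing down, gripper open.
Joint ranges: [-176.69, 176.69], [-43.24, 126.21], [12.49, 139.97], [-82, 262], [0, 151.66], [-163.58, 163.58]. Speed limits (degrees/s): [159.86, 159.86, 180, 180, 180, 180].

INTERFACE

Orientations are given as a 3x3 rotation matrix whose columns are the frame's x, y, z axes.
In Python, from rig import read_state, capture, camera_params, hand_in gives the robot as it stands.
- The arm moves only by the tool apply_moves, never from a script. Its argument "rows" is a list of rows, each an object of numbers: "x", "y", "z": the shift along the tool's x, y, z in mm; "rx", "ry", "rz": the turn, a rotation vector about the tool's x, y, z in units of 6 degrees (1.0 is 6 degrees); "claw": the closure in counts, from 0 (fully open) to 255 (shut). A call has 1 to 10 rows; each row is the pose to reach, as a shift and turn from the pose commanded when the call began, along the tool's axes at that moment; what a row does not reach only later rows make up. A row lasts 1/8 s, in which the tool goes at most 62.5 mm and 10.7 degrees, less where a joint would pass 70% of its speed; a pose out of reach is approached as far as the arm can. A call with a gripper value outside its range is refused whole. The fingers move at their own pace and stop on an object; the grip force is fixed at half the most. Time passes only in rows, so rows that repeat a pose let the fingers close. It gives the time, the measured TCP pose, the force, the opening and the grip force at its end, in the units of the state.
- read_state(): the state, without advancing time (a new reading comes with each control period).
- capture(name): name is "side" or "top" or "wrist"; returns (picture, depth): 400x640x3 uint8, red, green, blue; 400x640 float32, m along the optical axis (not along the pixel's ray), 0 where there is no reading.
- camera_params(name): a dict with "fx", "fy", "cx", "cy" (pixels), "xyz" and "orientation" of the camera in the world. Camera axes: x right, y up, looking along -z (the intrinsics and any distortion apply to the point x, -y, -z); pixel columns grow to the right and rows downward; lengths in m; the calibration is good to about 2 mm. The wrist camera is an equidistant fisheye: a pixel r from the principal point sees the ray r / f radians off the axis. A picture is of the moment at which its call begins: read the wrist's pose just before it. camera_params takes no time and is no camera call; for the wrist camera it gives the pose at the moment of the call.
- hand_in(): hands the job in; it is judged then, once.
The state is a dict: "time_s": time; "joint_positions": joint angles; "qvel": joint speeds; "tau": joint torques, N m; "position": TCP position; "tcp_rot": TCP orientation; "force": force on the tool from outside, world axes, zero at the start; "moment": the same for the moment, N m; "opening": opening from 0.0 (shut) to 1.0 (fully open); "grasp_force": force on a finger pad.
Only numpy, scipy, OpenCV 4.12 (cv2) and the standard library are available. Lean on these libraries where they do the work, as an engineer would, in place of code of your own. Each camera call takes 0.05 s, during which the arm holds its last target. There are 200 camera calls.

TASK

The four solder reels are all on the wrong stands. Put each reel on the stand marked with its own colour, down over the pin until it rests flat on the base, setting a reel down on a clear part of the bench for the moment where you need to make room. Lower the reels rather than drop them, and leave the circuit board and the inspection mirror where they lie.

Things in the scene. Friction and masses are not known exactly. Their poses are not given: they have to be found in the camera images.
- reel_red: Full solder reel with red plastic flanges and silver-grey winding: a rigid drum 55 mm in diameter and 50 mm high, standing upright, about 0.35 to 0.6 kg. A 20 mm bore runs through it along its axis. Origin at the centre of its underside, z up along the bore; yaw means nothing (round). Sturdy; grip it across its diameter from above. It is loose and can also stand freely on the bench.
- reel_yellow: Full solder reel with yellow plastic flanges and silver-grey winding: a rigid drum 55 mm in diameter and 50 mm high, standing upright, about 0.35 to 0.6 kg. A 20 mm bore runs through it along its axis. Origin at the centre of its underside, z up along the bore; yaw means nothing (round). Sturdy; grip it across its diameter from above. It is loose and can also stand freely on the bench.
- reel_blue: Full solder reel with blue plastic flanges and silver-grey winding: a rigid drum 55 mm in diameter and 50 mm high, standing upright, about 0.35 to 0.6 kg. A 20 mm bore runs through it along its axis. Origin at the centre of its underside, z up along the bore; yaw means nothing (round). Sturdy; grip it across its diameter from above. It is loose and can also stand freely on the bench.
- reel_black: Full solder reel with black plastic flanges and silver-grey winding: a rigid drum 55 mm in diameter and 50 mm high, standing upright, about 0.35 to 0.6 kg. A 20 mm bore runs through it along its axis. Origin at the centre of its underside, z up along the bore; yaw means nothing (round). Sturdy; grip it across its diameter from above. It is loose and can also stand freely on the bench.
- stand_red: Reel stand marked with red tape, fixed: aluminium base 92 (x) x 76 (y) x 16 mm high, red tape across both 76 mm ends; upright steel pin at its centre, 8 mm thick up to 66 mm above the bench, then tapering to a 3 mm tip at 80 mm. Origin: under the base, on the pin axis. A reel in place has the pin in its bore (6 mm play) and its underside on the base, 16 mm above this origin.
- stand_yellow: Reel stand marked with yellow tape, fixed: aluminium base 92 (x) x 76 (y) x 16 mm high, yellow tape across both 76 mm ends; upright steel pin at its centre, 8 mm thick up to 66 mm above the bench, then tapering to a 3 mm tip at 80 mm. Origin: under the base, on the pin axis. A reel in place has the pin in its bore (6 mm play) and its underside on the base, 16 mm above this origin.
- stand_blue: Reel stand marked with blue tape, fixed: aluminium base 92 (x) x 76 (y) x 16 mm high, blue tape across both 76 mm ends; upright steel pin at its centre, 8 mm thick up to 66 mm above the bench, then tapering to a 3 mm tip at 80 mm. Origin: under the base, on the pin axis. A reel in place has the pin in its bore (6 mm play) and its underside on the base, 16 mm above this origin.
- stand_black: Reel stand marked with black tape, fixed: aluminium base 92 (x) x 76 (y) x 16 mm high, black tape across both 76 mm ends; upright steel pin at its centre, 8 mm thick up to 66 mm above the bench, then tapering to a 3 mm tip at 80 mm. Origin: under the base, on the pin axis. A reel in place has the pin in its bore (6 mm play) and its underside on the base, 16 mm above this origin.
- board: Bystander: green circuit board with components, 90 mm (x) by 130 mm (y), up to 18 mm high, lying loose between the stands and the robot. Origin at the centre of its underside.
- mirror: Bystander: telescopic inspection mirror lying loose on the bench, 213 mm long, 8 mm high: handle towards -x, round mirror 38 mm wide centred at x = +90 mm; the handle's end is at x = -104 mm. Origin on the bench, on the handle's axis.

How it is judged (in metres and radians):
At the end, for the whole second after the job is handed in: Each of the four reels stands upright (within 0.1 rad) on the stand of its own colour, its axis within 10 mm of the pin and its underside on the base (16 mm above the stand's origin, give or take 4 mm), released and at rest (horizontal distance between reel_red and stand_red below 0.01 m and z of reel_red in the frame of stand_red between 0.012 and 0.02 m and angle between each of reel_red, reel_yellow, reel_blue, reel_black's own z axis and vertical below 0.1 rad and linear speed of each of reel_red, reel_yellow, reel_blue, reel_black below 0.02 m/s and horizontal distance between reel_yellow and stand_yellow below 0.01 m and z of reel_yellow in the frame of stand_yellow between 0.012 and 0.02 m and horizontal distance between reel_blue and stand_blue below 0.01 m and z of reel_blue in the frame of stand_blue between 0.012 and 0.02 m and horizontal distance between reel_black and stand_black below 0.01 m and z of reel_black in the frame of stand_black between 0.012 and 0.02 m); the robot touches nothing.
It fails at once if the circuit board is pushed more than 15 mm (distance of board from where it was at the start of the episode above 0.015 m).
It fails at once if the inspection mirror is pushed more than 15 mm (distance of mirror from where it was at the start of the episode above 0.015 m).
It fails at once if a reel is dropped (let go and falling faster than 0.7 m/s, a fall of about 25 mm) ((linear speed of reel_red above 0.7 m/s and contact force between reel_red and the fingers below 0.05 N) or (linear speed of reel_yellow above 0.7 m/s and contact force between reel_yellow and the fingers below 0.05 N) or (linear speed of reel_blue above 0.7 m/s and contact force between reel_blue and the fingers below 0.05 N) or (linear speed of reel_black above 0.7 m/s and contact force between reel_black and the fingers below 0.05 N)).
It also fails if it takes over 112 s, if anything falls off the work surface, if the arm or the gripper's body presses on something with over 40 N, if the wrist force passes 120 N, or if a joint passes its speed limit or range.

## Working session

There is one attempt and no reset: what is moved stays moved. The work goes in short steps, Python scripts to look and compute and a tool call to move; the robot and the scene stay as the last step left them, time stands still between calls to the robot, and variables do not carry over. Pictures are saved under pics/ and viewed, at most 14 in all, crops included, and the job is handed in when it is done.

Besides the shell and the picture viewer there is one more tool, called after "Emit:" as name([rows], argument=value, ...), one row to a line, values as JSON. apply_moves: Moves the arm, as the interface text tells. Its arguments: {"type":"object","properties":{"rows":{"type":"array"}},"required":["rows"]}

```bash
ls; mkdir -p pics; python3 - <<'E'
from rig import *
import cv2,numpy as np
s=read_state();print(s['time_s'],s['position'],s['tcp_rot'],s['opening'])
for n in('top','side'):
    p,d=capture(n);c=camera_params(n);print(n,c)
    cv2.imwrite(f'pics/{n}0.png',p[:,:,::-1]);np.save(f'{n}0.npy',d)
E
```

```text
pics
0.0 [ 0.25570996 -0.56951875  0.21998525] [[ 9.12343559e-01  4.09425165e-01 -5.13616918e-04]
 [ 4.09425323e-01 -9.12341351e-01  2.04075325e-03]
 [ 3.66941785e-04 -2.07215586e-03 -9.99997786e-01]] 0.9999907008410384
top {'fx': 452.4785285308213, 'fy': 452.4785285308213, 'cx': 327.6357384261547, 'cy': 203.71549240378695, 'xyz': array([0.45635144, 0.05883959, 1.19057005]), 'orientation': array([[-0.00693084,  0.99811399, -0.06099538],
       [-0.99997539, -0.00685177,  0.00150543],
       [ 0.00108467,  0.06100431,  0.99813691]])}
side {'fx': 511.9137425709691, 'fy': 511.9137425709691, 'cx': 317.59362822967745, 'cy': 197.5254507956005, 'xyz': array([-0.11791544,  0.71460051,  0.79707173]), 'orientation': array([[-0.71336637,  0.44392033, -0.54225746],
       [-0.70072615, -0.46239282,  0.54330078],
       [-0.00955369,  0.7675465 ,  0.64092207]])}
```

View pics/top0.png

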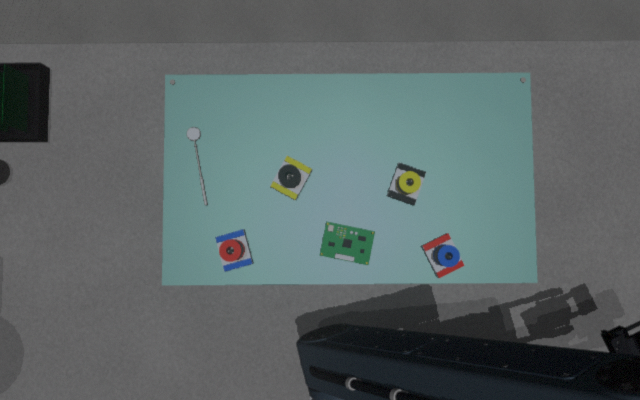

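View pics/side0.png

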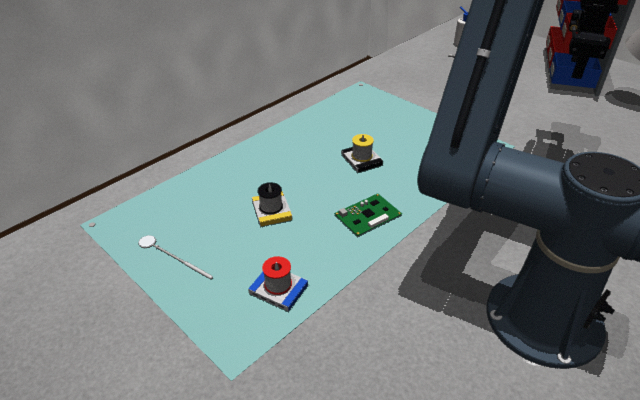

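The top view has +x pointing up and +y to the left. The black reel (290,176) is on the yellow stand, yellow (410,182) on the black stand, red (231,250) on the blue stand and blue (449,255) on the red stand. The board is at (348,243) and the mirror runs from (194,134) to (206,205). So there are two swaps to make, and the middle of the bench is clear.

```bash
cat > h.py <<'E'
import numpy as np,cv2
from rig import *
def cloud(name,d,c):
    v,u=np.mgrid[0:400,0:640]
    P=np.stack([(u-c['cx'])/c['fx']*d,-(v-c['cy'])/c['fy']*d,-d],-1)
    return P@c['orientation'].T+c['xyz']
def at(c,u,v,z):
    r=c['orientation']@np.array([(u-c['cx'])/c['fx'],-(v-c['cy'])/c['fy'],-1])
    return c['xyz']+r*(z-c['xyz'][2])/r[2]
E
python3 - <<'E'
from h import *
p=cv2.imread('pics/top0.png')[:,:,::-1];d=np.load('top0.npy');c=camera_params('top')
W=cloud('top',d,c);v,u=np.mgrid[0:400,0:640]
for n,(a,b) in dict(yellowstand_black=(290,177),blackstand_yellow=(408,183),bluestand_red=(234,250),redstand_blue=(444,255)).items():
    roi=(abs(u-a)<32)&(abs(v-b)<32)
    top=roi&(W[...,2]>.052)&(W[...,2]<.08); base=roi&(W[...,2]>.009)&(W[...,2]<.08)
    (x,y),r=cv2.minEnclosingCircle(np.argwhere(top)[:,::-1].astype(np.float32))
    print(n,'reel',at(c,x,y,.066).round(4),r, 'zmed',np.median(W[top][:,2]).round(4))
    B=W[base][:,:2].astype(np.float32)*1000
    print('  base',cv2.minAreaRect(B))
    tp=p.astype(int);R,G,Bc=tp[...,0],tp[...,1],tp[...,2]
    low=roi&(W[...,2]<.03)
    m={'y':(R>130)&(G>110)&(Bc<80),'r':(R>120)&(G<60),'b':(Bc>100)&(R<70)&(G<110),'k':(R<50)&(G<50)&(Bc<50)}
    k={'ye':'y','bla':'k','blu':'b','red':'r'}[[q for q in('ye','bla','blu','red') if n.startswith(q)][0]]
    M=(m[k]&low).astype(np.uint8)
    nn,l,st,ce=cv2.connectedComponentsWithStats(M)
    for i in range(1,nn):
        if st[i,4]>15: print('  tape',st[i,4],ce[i].round(1),at(c,*ce[i],.016).round(4))
E
```

```text
yellowstand_black reel [0.5985 0.1543 0.066 ] 10.958216667175293 zmed 0.0654
  base ((598.56787109375, 153.10479736328125), (76.81788635253906, 93.49383544921875), 61.7313117980957)
  tape 128 [297.7 164.5] [0.6315 0.1346 0.016 ]
  tape 129 [283.7 190.1] [0.5643 0.1712 0.016 ]
blackstand_yellow reel [ 0.5794 -0.1474  0.066 ] 10.958203315734863 zmed 0.0651
  base ((577.9683837890625, -155.88491821289062), (92.67084503173828, 93.80069732666016), 69.79029083251953)
bluestand_red reel [0.4119 0.3004 0.066 ] 11.149397850036621 zmed 0.0655
  base ((410.6520080566406, 301.87396240234375), (93.14373016357422, 77.12390899658203), 15.474969863891602)
  tape 147 [229.6 235.6] [0.4471 0.3114 0.016 ]
  tape 155 [237.6 264.5] [0.3727 0.2903 0.016 ]
redstand_blue reel [ 0.3947 -0.2397  0.066 ] 11.280613899230957 zmed 0.0649
  base ((393.750244140625, -240.2057342529297), (93.17359924316406, 77.03224182128906), 26.04570960998535)
  tape 129 [436.3 241.5] [ 0.4282 -0.2235  0.016 ]
  tape 110 [449.6 269.1] [ 0.357  -0.2563  0.016 ]
```

Emit:
apply_moves([
  {"x": 262, "y": -244, "z": 0, "rz": 4.03, "claw": 0},
  {"x": 262, "y": -244, "z": 0, "rz": 4.03, "claw": 0},
  {"x": 262, "y": -244, "z": 0, "rz": 4.03, "claw": 0},
  {"x": 262, "y": -244, "z": 0, "rz": 4.03, "claw": 0},
  {"x": 262, "y": -244, "z": 0, "rz": 4.03, "claw": 0},
  {"x": 262, "y": -244, "z": 0, "rz": 4.03, "claw": 0},
  {"x": 262, "y": -244, "z": 0, "rz": 4.03, "claw": 0},
  {"x": 262, "y": -244, "z": 0, "rz": 4.03, "claw": 0},
])

```text
validation failed for argument at $.ro...
```

```bash
python3 - <<'E'
from h import *
s=read_state();print(s['time_s'],s['position'],s['tcp_rot'].round(4),s['joint_positions'],s['force'])
c=camera_params('wrist');print(c)
p,d=capture('wrist');cv2.imwrite('pics/w1.png',p[:,:,::-1])
p,d=capture('top');cv2.imwrite('pics/t1.png',cv2.resize(p[130:290,150:550,::-1],None,fx=2,fy=2,interpolation=2))
E
```

```text
0.1 [ 0.25575662 -0.56951616  0.22003689] [[ 9.123e-01  4.095e-01 -5.000e-04]
 [ 4.095e-01 -9.123e-01  2.000e-03]
 [ 4.000e-04 -2.000e-03 -1.000e+00]] [-7.60581446e+01  3.02755756e+01  8.21511813e+01  9.35891985e-04
  6.76910694e+01 -1.02293344e+01] [-1.44178243 -0.89428848 -0.77220142]
{'fx': 309.70691628693146, 'fy': 309.70691628693146, 'cx': 318.26627123895156, 'cy': 200.98554522178142, 'xyz': array([ 0.32866069, -0.53899002,  0.38385314]), 'orientation': array([[ 0.4087885 ,  0.87274122,  0.26686088],
       [-0.91262734,  0.39150231,  0.11763194],
       [-0.0018144 , -0.29163112,  0.95652914]])}
```

View pics/w1.png

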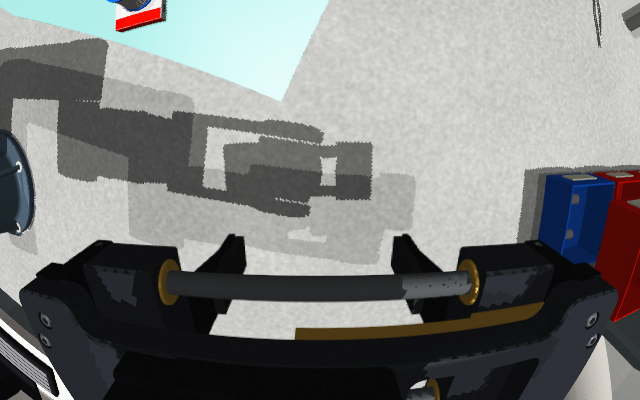

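The arm has not moved because the call was refused. The wrist view still shows the start pose, with the red stand at the top left (140,15). I'll send all seven fields in every row.

Emit:
apply_moves([
  {"x": 262, "y": -244, "z": 0, "rx": 0, "ry": 0, "rz": 4.03, "claw": 0},
  {"x": 262, "y": -244, "z": 0, "rx": 0, "ry": 0, "rz": 4.03, "claw": 0},
  {"x": 262, "y": -244, "z": 0, "rx": 0, "ry": 0, "rz": 4.03, "claw": 0},
  {"x": 262, "y": -244, "z": 0, "rx": 0, "ry": 0, "rz": 4.03, "claw": 0},
  {"x": 262, "y": -244, "z": 0, "rx": 0, "ry": 0, "rz": 4.03, "claw": 0},
  {"x": 262, "y": -244, "z": 0, "rx": 0, "ry": 0, "rz": 4.03, "claw": 0},
  {"x": 262, "y": -244, "z": 0, "rx": 0, "ry": 0, "rz": 4.03, "claw": 0},
  {"x": 262, "y": -244, "z": 0, "rx": 0, "ry": 0, "rz": 4.03, "claw": 0},
])

```text
time_s: 1.2
position: [0.3953, -0.2408, 0.2211]
tcp_rot: [[1.0, 0.0, 0.0], [0.0, -1.0, -0.001], [0.0, 0.001, -1.0]]
force: [-0.2, -0.5, 0.2]
opening: 0.999
grasp_force: 0.0
```

```bash
python3 - <<'E'
from h import *
p,d=capture('wrist');cv2.imwrite('pics/w2.png',p[:,:,::-1])
p,d=capture('top');cv2.imwrite('pics/t2.png',cv2.resize(p[130:290,150:550,::-1],None,fx=2,fy=2,interpolation=2))
E
```

```text
(no output)
```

View pics/w2.png

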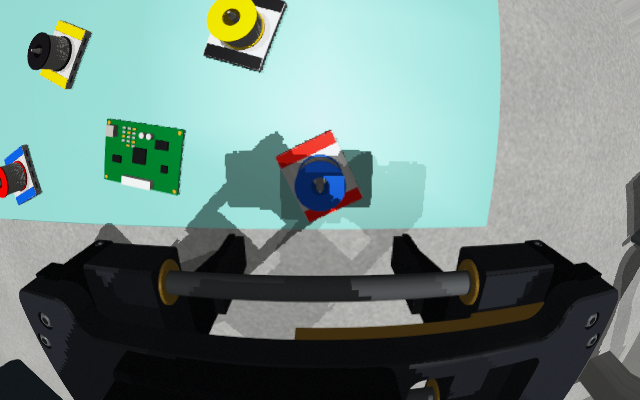

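The wrist view shows the blue reel on the red stand at (320,185) between the fingers, and the yellow reel on the black stand at (235,30). I still need the black stand's centre, and I'll cross-check the blue reel from this view.

```bash
python3 - <<'E'
from h import *
p=cv2.imread('pics/top0.png')[:,:,::-1].astype(int);d=np.load('top0.npy');c=camera_params('top')
W=cloud('top',d,c);v,u=np.mgrid[0:400,0:640]
roi=(abs(u-408)<26)&(abs(v-183)<26)
M=roi&(p.max(-1)<75)&(W[...,2]<.03)
n,l,st,ce=cv2.connectedComponentsWithStats(M.astype(np.uint8))
for i in range(1,n):
    if st[i,4]>15: print('tape',st[i],ce[i].round(1),at(c,*ce[i],.016).round(4))
# base rect, non-mat: mat has G>>R
N=roi&((W[...,2]>.008)&(W[...,2]<.024))
B=W[N][:,:2].astype(np.float32)*1000;print(cv2.minAreaRect(B))
# wrist rays: circle of blue reel top
q=cv2.imread('pics/w2.png')[:,:,::-1].astype(int);cw=camera_params('wrist')
def wat(u,v,z):
    a=np.array([u-cw['cx'],v-cw['cy']]);r=np.hypot(*a);t=r/cw['fx'];a=a/r*np.sin(t)
    D=cw['orientation']@np.array([a[0],-a[1],-np.cos(t)]);return cw['xyz']+D*(z-cw['xyz'][2])/D[2]
for k,uv in dict(blue=(320,185),yellowreel=(233,22),tapeR1=(306,149),tapeR2=(332,205)).items(): print(k,wat(*uv,.066 if 'tape' not in k else .016).round(4))
E
```

```text
tape [398 164  27  13 116] [410.6 169.2] [ 0.617  -0.1604  0.016 ]
tape [388 184  28  21 197] [401.2 196.4] [ 0.5458 -0.1347  0.016 ]
((577.9683837890625, -155.88491821289062), (92.67084503173828, 93.80069732666016), 69.79029083251953)
blue [ 0.3954 -0.2456  0.066 ]
yellowreel [ 0.5723 -0.1556  0.066 ]
tapeR1 [ 0.4274 -0.2292  0.016 ]
tapeR2 [ 0.3571 -0.2609  0.016 ]
```

View pics/t2.png

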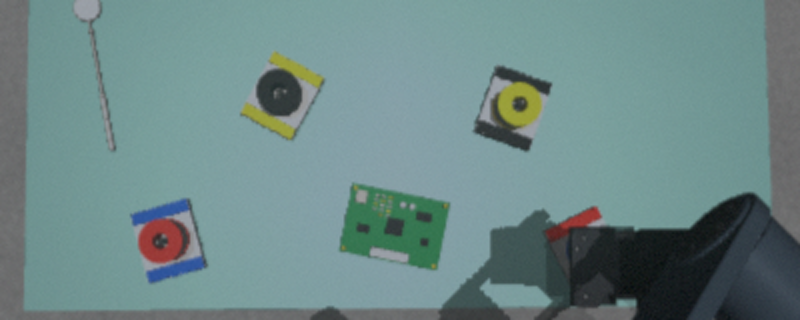

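The top view agrees with the wrist view to within a few mm. The blue reel sits midway between the fingers in the wrist picture (column 320 against a finger midline near 319). I'll go down and grip it.

Emit:
apply_moves([
  {"x": 0, "y": 0, "z": 60, "rx": 0, "ry": 0, "rz": 0, "claw": 0},
  {"x": 0, "y": 0, "z": 110, "rx": 0, "ry": 0, "rz": 0, "claw": 0},
  {"x": 0, "y": 0, "z": 150, "rx": 0, "ry": 0, "rz": 0, "claw": 0},
  {"x": 0, "y": 0, "z": 170, "rx": 0, "ry": 0, "rz": 0, "claw": 0},
  {"x": 0, "y": 0, "z": 170, "rx": 0, "ry": 0, "rz": 0, "claw": 0},
  {"x": 0, "y": 0, "z": 170, "rx": 0, "ry": 0, "rz": 0, "claw": 255},
  {"x": 0, "y": 0, "z": 170, "rx": 0, "ry": 0, "rz": 0, "claw": 255},
  {"x": 0, "y": 0, "z": 170, "rx": 0, "ry": 0, "rz": 0, "claw": 255},
  {"x": 0, "y": 0, "z": 170, "rx": 0, "ry": 0, "rz": 0, "claw": 255},
  {"x": 0, "y": 0, "z": 170, "rx": 0, "ry": 0, "rz": 0, "claw": 255},
])

```text
time_s: 2.55
position: [0.3957, -0.2411, 0.0516]
tcp_rot: [[1.0, 0.0, 0.001], [0.0, -1.0, -0.002], [0.001, 0.002, -1.0]]
force: [-0.2, -1.2, 4.5]
opening: 0.614
grasp_force: 30.0
```

Emit:
apply_moves([
  {"x": 0, "y": 0, "z": -40, "rx": 0, "ry": 0, "rz": 0, "claw": 255},
  {"x": 0, "y": 0, "z": -80, "rx": 0, "ry": 0, "rz": 0, "claw": 255},
  {"x": 0, "y": 0, "z": -110, "rx": 0, "ry": 0, "rz": 0, "claw": 255},
  {"x": 30, "y": -40, "z": -110, "rx": 0, "ry": 0, "rz": 0, "claw": 255},
  {"x": 60, "y": -79, "z": -110, "rx": 0, "ry": 0, "rz": 0, "claw": 255},
  {"x": 92, "y": -120, "z": -110, "rx": 0, "ry": 0, "rz": 0, "claw": 255},
  {"x": 123, "y": -161, "z": -110, "rx": 0, "ry": 0, "rz": 0, "claw": 255},
  {"x": 154, "y": -202, "z": -110, "rx": 0, "ry": 0, "rz": 0, "claw": 255},
  {"x": 175, "y": -229, "z": -110, "rx": 0, "ry": 0, "rz": 0, "claw": 255},
  {"x": 184, "y": -241, "z": -110, "rx": 0, "ry": 0, "rz": 0, "claw": 255},
])

```text
time_s: 3.8
position: [0.5786, 0.0028, 0.1596]
tcp_rot: [[1.0, 0.002, -0.003], [0.002, -1.0, 0.001], [-0.003, -0.001, -1.0]]
force: [-0.7, 0.2, -5.1]
opening: 0.619
grasp_force: 30.0
```

```bash
python3 - <<'E'
from h import *
s=read_state();print(s['position'],s['force'],s['opening'])
p,d=capture('side');cv2.imwrite('pics/s3.png',p[:,:,::-1])
p,d=capture('wrist');cv2.imwrite('pics/w3.png',p[:,:,::-1])
p,d=capture('top');cv2.imwrite('pics/t3.png',cv2.resize(p[130:290,330:530,::-1],None,fx=4,fy=4,interpolation=2)[:600])
E
```

```text
[0.57861677 0.00280821 0.15959137] [-0.7234761   0.21509407 -5.08063069] 0.6190525567103552
```

View pics/w3.png

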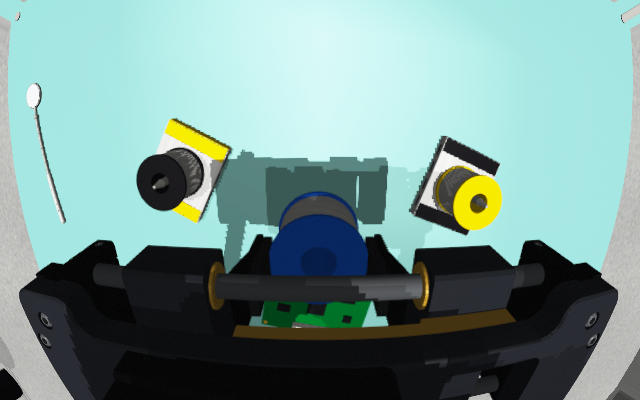

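The blue reel is held level, with its flange at (320,245), and nothing lies below it. I'll set it down on the bench here.

Emit:
apply_moves([
  {"x": 0, "y": 0, "z": 50, "rx": 0, "ry": 0, "rz": 0, "claw": 255},
  {"x": 0, "y": 0, "z": 90, "rx": 0, "ry": 0, "rz": 0, "claw": 255},
  {"x": 0, "y": 0, "z": 112, "rx": 0, "ry": 0, "rz": 0, "claw": 255},
  {"x": 0, "y": 0, "z": 119, "rx": 0, "ry": 0, "rz": 0, "claw": 255},
  {"x": 0, "y": 0, "z": 122, "rx": 0, "ry": 0, "rz": 0, "claw": 255},
  {"x": 0, "y": 0, "z": 124, "rx": 0, "ry": 0, "rz": 0, "claw": 255},
  {"x": 0, "y": 0, "z": 124, "rx": 0, "ry": 0, "rz": 0, "claw": 255},
])

```text
time_s: 4.82
position: [0.5796, 0.0005, 0.0378]
tcp_rot: [[1.0, -0.0, 0.001], [-0.0, -1.0, -0.0], [0.001, 0.0, -1.0]]
force: [-0.1, 0.9, -4.6]
opening: 0.617
grasp_force: 30.0
```

```bash
python3 - <<'E'
from h import *
p,d=capture('top');c=camera_params('top');W=cloud('top',d,c);v,u=np.mgrid[0:400,0:640]
roi=(abs(u-444)<32)&(abs(v-255)<32)
pin=roi&(W[...,2]>.03);print(pin.sum(),np.argwhere(pin)[:12].tolist(),W[pin][:12].round(3).tolist())
base=roi&(W[...,2]>.009)&(W[...,2]<.08);print(base.sum(),cv2.minAreaRect(W[base][:,:2].astype(np.float32)*1000))
cv2.imwrite('pics/t4.png',cv2.resize(p[215:295,400:500,::-1],None,fx=6,fy=6,interpolation=2))
E
```

```text
261 [[226, 458], [230, 436], [233, 453], [236, 472], [239, 465], [244, 442], [245, 413], [246, 413], [246, 414], [246, 415], [247, 413], [247, 414]] [[0.456, 0.059, 1.191], [0.456, 0.059, 1.191], [0.456, 0.059, 1.191], [0.456, 0.059, 1.191], [0.456, 0.059, 1.191], [0.456, 0.059, 1.191], [0.442, -0.03, 0.722], [0.441, -0.029, 0.725], [0.441, -0.03, 0.727], [0.441, -0.032, 0.72], [0.44, -0.029, 0.726], [0.44, -0.03, 0.727]]
1077 ((393.3017272949219, -239.8446807861328), (93.69927978515625, 77.5047836303711), 26.291873931884766)
```

View pics/t4.png

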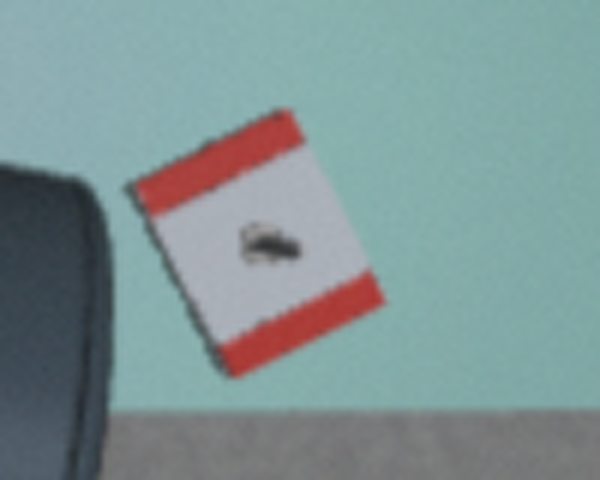

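The empty red stand is clear, with its base rectangle centred at (0.3933, -0.2398). I'll release blue and move up.

Emit:
apply_moves([
  {"x": 0, "y": 0, "z": 2, "rx": 0, "ry": 0, "rz": 0, "claw": 255},
  {"x": 0, "y": 0, "z": 2, "rx": 0, "ry": 0, "rz": 0, "claw": 255},
  {"x": 0, "y": 0, "z": 2, "rx": 0, "ry": 0, "rz": 0, "claw": 0},
  {"x": 0, "y": 0, "z": 2, "rx": 0, "ry": 0, "rz": 0, "claw": 0},
  {"x": 0, "y": 0, "z": 2, "rx": 0, "ry": 0, "rz": 0, "claw": 0},
  {"x": 0, "y": 0, "z": 2, "rx": 0, "ry": 0, "rz": 0, "claw": 0},
  {"x": 0, "y": 0, "z": -40, "rx": 0, "ry": 0, "rz": 0, "claw": 0},
  {"x": 0, "y": 0, "z": -100, "rx": 0, "ry": 0, "rz": 0, "claw": 0},
  {"x": 0, "y": 0, "z": -160, "rx": 0, "ry": 0, "rz": 0, "claw": 0},
  {"x": 0, "y": 0, "z": -160, "rx": 0, "ry": 0, "rz": 0, "claw": 0},
])

```text
time_s: 6.12
position: [0.5829, 0.0, 0.2025]
tcp_rot: [[1.0, -0.0, 0.012], [-0.0, -1.0, -0.002], [0.012, 0.002, -1.0]]
force: [-1.2, -0.1, -0.0]
opening: 0.998
grasp_force: 0.0
```

Emit:
apply_moves([
  {"x": -167, "y": -299, "z": 0, "rx": 0, "ry": 0, "rz": 0, "claw": 0},
  {"x": -167, "y": -299, "z": 0, "rx": 0, "ry": 0, "rz": 0, "claw": 0},
  {"x": -167, "y": -299, "z": 0, "rx": 0, "ry": 0, "rz": 0, "claw": 0},
  {"x": -167, "y": -299, "z": 0, "rx": 0, "ry": 0, "rz": 0, "claw": 0},
  {"x": -167, "y": -299, "z": 0, "rx": 0, "ry": 0, "rz": 0, "claw": 0},
  {"x": -167, "y": -299, "z": 0, "rx": 0, "ry": 0, "rz": 0, "claw": 0},
  {"x": -167, "y": -299, "z": 0, "rx": 0, "ry": 0, "rz": 0, "claw": 0},
  {"x": -167, "y": -299, "z": 0, "rx": 0, "ry": 0, "rz": 0, "claw": 0},
])

```text
time_s: 7.12
position: [0.4121, 0.2991, 0.1963]
tcp_rot: [[1.0, -0.0, -0.001], [-0.0, -1.0, -0.001], [-0.001, 0.001, -1.0]]
force: [0.8, -0.3, -0.9]
opening: 0.998
grasp_force: 0.0
```

```bash
cat >> h.py <<'E'
def wat(cw,u,v,z):
    a=np.array([u-cw['cx'],v-cw['cy']]);r=np.hypot(*a);t=r/cw['fx'];a=a/r*np.sin(t)
    D=cw['orientation']@np.array([a[0],-a[1],-np.cos(t)]);return cw['xyz']+D*(z-cw['xyz'][2])/D[2]
E
python3 - <<'E'
from h import *
s=read_state();print(s['position']);c=camera_params('wrist')
p,d=capture('wrist');cv2.imwrite('pics/w5.png',p[:,:,::-1])
print(wat(c,320,185,.066),wat(c,320,150,.066))
E
```

```text
[0.41213984 0.29905779 0.19625855]
[0.41850984 0.29521326 0.066     ] [0.45298483 0.29522875 0.066     ]
```

View pics/w5.png

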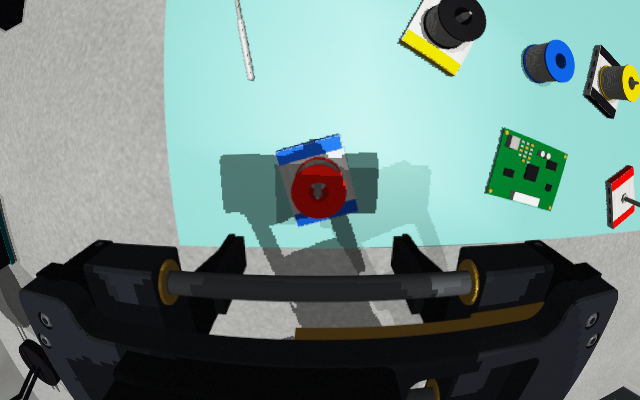

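The red reel is at (319,190), centred between the fingers. Blue stands upright on the bench at (548,62). I'll grip red now.

Emit:
apply_moves([
  {"x": 0, "y": -1, "z": 60, "rx": 0, "ry": 0, "rz": 0, "claw": 0},
  {"x": 0, "y": -1, "z": 110, "rx": 0, "ry": 0, "rz": 0, "claw": 0},
  {"x": 0, "y": -1, "z": 135, "rx": 0, "ry": 0, "rz": 0, "claw": 0},
  {"x": 0, "y": -1, "z": 145, "rx": 0, "ry": 0, "rz": 0, "claw": 0},
  {"x": 0, "y": -1, "z": 145, "rx": 0, "ry": 0, "rz": 0, "claw": 0},
  {"x": 0, "y": -1, "z": 145, "rx": 0, "ry": 0, "rz": 0, "claw": 255},
  {"x": 0, "y": -1, "z": 145, "rx": 0, "ry": 0, "rz": 0, "claw": 255},
  {"x": 0, "y": -1, "z": 145, "rx": 0, "ry": 0, "rz": 0, "claw": 255},
  {"x": 0, "y": -1, "z": 145, "rx": 0, "ry": 0, "rz": 0, "claw": 255},
  {"x": 0, "y": -1, "z": 145, "rx": 0, "ry": 0, "rz": 0, "claw": 255},
])

```text
time_s: 8.43
position: [0.4122, 0.3004, 0.0524]
tcp_rot: [[1.0, 0.0, 0.0], [0.0, -1.0, -0.0], [0.0, 0.0, -1.0]]
force: [0.3, -2.5, 3.7]
opening: 0.623
grasp_force: 30.0
```

Emit:
apply_moves([
  {"x": 0, "y": 0, "z": -40, "rx": 0, "ry": 0, "rz": 0, "claw": 255},
  {"x": 0, "y": 0, "z": -80, "rx": 0, "ry": 0, "rz": 0, "claw": 255},
  {"x": 0, "y": 0, "z": -115, "rx": 0, "ry": 0, "rz": 0, "claw": 255},
  {"x": 20, "y": 40, "z": -115, "rx": 0, "ry": 0, "rz": 0, "claw": 255},
  {"x": 40, "y": 90, "z": -115, "rx": 0, "ry": 0, "rz": 0, "claw": 255},
  {"x": 55, "y": 145, "z": -115, "rx": 0, "ry": 0, "rz": 0, "claw": 255},
  {"x": 60, "y": 200, "z": -115, "rx": 0, "ry": 0, "rz": 0, "claw": 255},
  {"x": 60, "y": 255, "z": -115, "rx": 0, "ry": 0, "rz": 0, "claw": 255},
  {"x": 58, "y": 310, "z": -115, "rx": 0, "ry": 0, "rz": 0, "claw": 255},
  {"x": 50, "y": 350, "z": -115, "rx": 0, "ry": 0, "rz": 0, "claw": 255},
])

```text
time_s: 9.68
position: [0.462, -0.0514, 0.1663]
tcp_rot: [[1.0, -0.002, -0.0], [-0.002, -1.0, 0.0], [-0.0, -0.0, -1.0]]
force: [0.3, -0.2, -3.5]
opening: 0.621
grasp_force: 30.0
```

Emit:
apply_moves([
  {"x": -20, "y": 50, "z": 0, "rx": 0, "ry": 0, "rz": 0, "claw": 255},
  {"x": -40, "y": 100, "z": 0, "rx": 0, "ry": 0, "rz": 0, "claw": 255},
  {"x": -55, "y": 145, "z": 0, "rx": 0, "ry": 0, "rz": 0, "claw": 255},
  {"x": -65, "y": 175, "z": 0, "rx": 0, "ry": 0, "rz": 0, "claw": 255},
  {"x": -69, "y": 190, "z": 0, "rx": 0, "ry": 0, "rz": 0, "claw": 255},
  {"x": -69, "y": 190, "z": 0, "rx": 0, "ry": 0, "rz": 0, "claw": 255},
  {"x": -69, "y": 190, "z": 0, "rx": 0, "ry": 0, "rz": 0, "claw": 255},
  {"x": -69, "y": 190, "z": 0, "rx": 0, "ry": 0, "rz": 0, "claw": 255},
])

```text
time_s: 10.68
position: [0.3932, -0.2379, 0.1668]
tcp_rot: [[1.0, 0.002, -0.0], [0.002, -1.0, 0.001], [-0.0, -0.001, -1.0]]
force: [-0.0, 0.3, -3.2]
opening: 0.628
grasp_force: 30.0
```

```bash
python3 - <<'E'
from h import *
s=read_state();print(s['position'],s['tcp_rot'].round(4)[:,2],s['force'],s['opening'])
p,d=capture('wrist');cv2.imwrite('pics/w6.png',p[:,:,::-1])
p,d=capture('top');c=camera_params('top');W=cloud('top',d,c)
v,u=np.mgrid[0:400,0:640]
for n,a,b,lo,hi in(('bluestand',234,250,.009,.08),('bluereel',355,186,.03,.08)):
    roi=(abs(u-a)<30)&(abs(v-b)<30)&(W[...,2]>lo)&(W[...,2]<hi)
    print(n,roi.sum(),cv2.minAreaRect(W[roi][:,:2].astype(np.float32)*1000))
E
```

```text
[ 0.3931657  -0.23786027  0.16683714] [-5.e-04  9.e-04 -1.e+00] [-9.04915026e-04  3.21477201e-01 -3.20097973e+00] 0.6279432140922179
bluestand 1080 ((410.6080627441406, 301.8507080078125), (92.99796295166016, 77.46417999267578), 15.312742233276367)
bluereel 325 ((578.3165283203125, 2.682279586791992), (50.92103576660156, 51.7375602722168), 88.60755920410156)
```

View pics/w6.png

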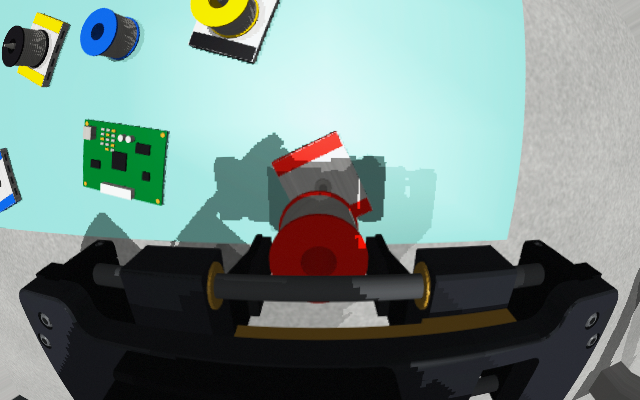

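The pin shows at (323,186), slightly right of the finger midline at about 319. I'll shift 3 mm in tool y and start lowering.

Emit:
apply_moves([
  {"x": 1, "y": 3, "z": 20, "rx": 0, "ry": 0, "rz": 0, "claw": 255},
  {"x": 1, "y": 3, "z": 45, "rx": 0, "ry": 0, "rz": 0, "claw": 255},
  {"x": 1, "y": 3, "z": 55, "rx": 0, "ry": 0, "rz": 0, "claw": 255},
  {"x": 1, "y": 3, "z": 65, "rx": 0, "ry": 0, "rz": 0, "claw": 255},
  {"x": 1, "y": 3, "z": 73, "rx": 0, "ry": 0, "rz": 0, "claw": 255},
  {"x": 1, "y": 3, "z": 75, "rx": 0, "ry": 0, "rz": 0, "claw": 255},
])

```text
time_s: 11.52
position: [0.3941, -0.2423, 0.0917]
tcp_rot: [[1.0, -0.0, -0.0], [-0.0, -1.0, 0.0], [-0.0, -0.0, -1.0]]
force: [0.9, -0.4, -5.2]
opening: 0.628
grasp_force: 30.0
```

There is no contact force with the reel's underside at about 55 mm, so the pin is in the bore. I'll lower it the rest of the way.

Emit:
apply_moves([
  {"x": 0, "y": -1, "z": 12, "rx": 0, "ry": 0, "rz": 0, "claw": 255},
  {"x": 0, "y": -1, "z": 24, "rx": 0, "ry": 0, "rz": 0, "claw": 255},
  {"x": 0, "y": -1, "z": 33, "rx": 0, "ry": 0, "rz": 0, "claw": 255},
  {"x": 0, "y": -1, "z": 37, "rx": 0, "ry": 0, "rz": 0, "claw": 255},
  {"x": 0, "y": -1, "z": 39, "rx": 0, "ry": 0, "rz": 0, "claw": 255},
  {"x": 0, "y": -1, "z": 39, "rx": 0, "ry": 0, "rz": 0, "claw": 255},
])

```text
time_s: 12.28
position: [0.3941, -0.2414, 0.053]
tcp_rot: [[1.0, -0.0, 0.0], [-0.0, -1.0, -0.0], [0.0, 0.0, -1.0]]
force: [0.6, -0.9, -4.5]
opening: 0.628
grasp_force: 30.0
```

Emit:
apply_moves([
  {"x": 0, "y": 0, "z": 1, "rx": 0, "ry": 0, "rz": 0, "claw": 255},
  {"x": 0, "y": 0, "z": 1, "rx": 0, "ry": 0, "rz": 0, "claw": 255},
  {"x": 0, "y": 0, "z": 1, "rx": 0, "ry": 0, "rz": 0, "claw": 0},
  {"x": 0, "y": 0, "z": 1, "rx": 0, "ry": 0, "rz": 0, "claw": 0},
  {"x": 0, "y": 0, "z": 1, "rx": 0, "ry": 0, "rz": 0, "claw": 0},
  {"x": 0, "y": 0, "z": 1, "rx": 0, "ry": 0, "rz": 0, "claw": 0},
  {"x": 0, "y": 0, "z": -40, "rx": 0, "ry": 0, "rz": 0, "claw": 0},
  {"x": 0, "y": 0, "z": -90, "rx": 0, "ry": 0, "rz": 0, "claw": 0},
  {"x": 0, "y": 0, "z": -130, "rx": 0, "ry": 0, "rz": 0, "claw": 0},
  {"x": 0, "y": 0, "z": -130, "rx": 0, "ry": 0, "rz": 0, "claw": 0},
])

```text
time_s: 13.52
position: [0.3957, -0.2428, 0.1857]
tcp_rot: [[1.0, -0.0, 0.005], [-0.0, -1.0, -0.005], [0.005, 0.005, -1.0]]
force: [-0.2, 0.1, -0.3]
opening: 1.0
grasp_force: 0.0
```

Next is blue, which I set down at TCP (0.5796, 0.0005).

Emit:
apply_moves([
  {"x": 185, "y": -242, "z": 0, "rx": 0, "ry": 0, "rz": 0, "claw": 0},
  {"x": 185, "y": -242, "z": 0, "rx": 0, "ry": 0, "rz": 0, "claw": 0},
  {"x": 185, "y": -242, "z": 0, "rx": 0, "ry": 0, "rz": 0, "claw": 0},
  {"x": 185, "y": -242, "z": 0, "rx": 0, "ry": 0, "rz": 0, "claw": 0},
  {"x": 185, "y": -242, "z": 0, "rx": 0, "ry": 0, "rz": 0, "claw": 0},
  {"x": 185, "y": -242, "z": 0, "rx": 0, "ry": 0, "rz": 0, "claw": 0},
  {"x": 185, "y": -242, "z": 0, "rx": 0, "ry": 0, "rz": 0, "claw": 0},
  {"x": 185, "y": -242, "z": 0, "rx": 0, "ry": 0, "rz": 0, "claw": 0},
])

```text
time_s: 14.52
position: [0.5778, -0.0004, 0.1822]
tcp_rot: [[1.0, -0.002, -0.002], [-0.002, -1.0, 0.0], [-0.002, -0.0, -1.0]]
force: [0.4, 1.0, 0.9]
opening: 0.998
grasp_force: 0.0
```

```bash
python3 - <<'E'
from h import *
s=read_state();print(s['position'],s['tcp_rot'].round(4)[:,2])
p,d=capture('wrist');cv2.imwrite('pics/w7.png',p[:,:,::-1])
p,d=capture('top');c=camera_params('top');W=cloud('top',d,c)
v,u=np.mgrid[0:400,0:640]
a,b=446,255
roi=(abs(u-a)<30)&(abs(v-b)<30)&(W[...,2]>.05)&(W[...,2]<.08)
(x,y),r=cv2.minEnclosingCircle(np.argwhere(roi)[:,::-1].astype(np.float32));print('red reel',at(c,x,y,.066),r,np.median(W[roi][:,2]))
E
```

```text
[ 5.77838702e-01 -3.78420852e-04  1.82199145e-01] [-2.2e-03  2.0e-04 -1.0e+00]
red reel [ 0.39349164 -0.23784266  0.066     ] 11.448863983154297 0.06515278885142606
```

View pics/w7.png

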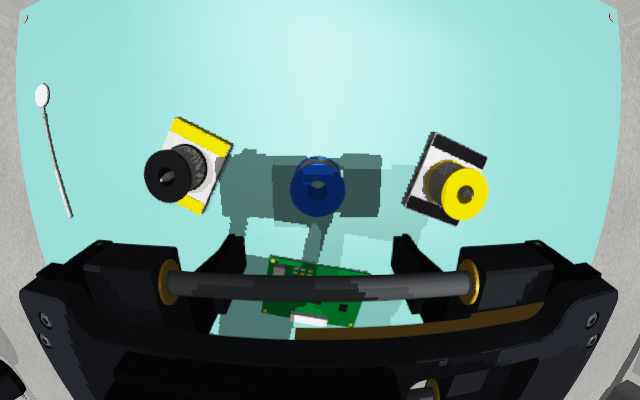

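Red is on its own stand, within about 2 mm of the pin in the top view. Blue is centred below at (318,187), so I'll pick it up.

Emit:
apply_moves([
  {"x": 1, "y": 0, "z": 60, "rx": 0, "ry": 0, "rz": 0, "claw": 0},
  {"x": 1, "y": 0, "z": 110, "rx": 0, "ry": 0, "rz": 0, "claw": 0},
  {"x": 1, "y": 0, "z": 135, "rx": 0, "ry": 0, "rz": 0, "claw": 0},
  {"x": 1, "y": 0, "z": 145, "rx": 0, "ry": 0, "rz": 0, "claw": 0},
  {"x": 1, "y": 0, "z": 145, "rx": 0, "ry": 0, "rz": 0, "claw": 0},
  {"x": 1, "y": 0, "z": 145, "rx": 0, "ry": 0, "rz": 0, "claw": 255},
  {"x": 1, "y": 0, "z": 145, "rx": 0, "ry": 0, "rz": 0, "claw": 255},
  {"x": 1, "y": 0, "z": 145, "rx": 0, "ry": 0, "rz": 0, "claw": 255},
  {"x": 1, "y": 0, "z": 145, "rx": 0, "ry": 0, "rz": 0, "claw": 255},
  {"x": 1, "y": 0, "z": 145, "rx": 0, "ry": 0, "rz": 0, "claw": 255},
])

```text
time_s: 15.88
position: [0.5803, 0.0007, 0.0383]
tcp_rot: [[1.0, 0.0, 0.0], [0.0, -1.0, -0.0], [0.0, 0.0, -1.0]]
force: [0.2, 0.1, 2.3]
opening: 0.614
grasp_force: 30.0
```

Emit:
apply_moves([
  {"x": 0, "y": 0, "z": -45, "rx": 0, "ry": 0, "rz": 0, "claw": 255},
  {"x": 0, "y": 0, "z": -90, "rx": 0, "ry": 0, "rz": 0, "claw": 255},
  {"x": 0, "y": 0, "z": -130, "rx": 0, "ry": 0, "rz": 0, "claw": 255},
  {"x": -22, "y": -39, "z": -130, "rx": 0, "ry": 0, "rz": 0, "claw": 255},
  {"x": -48, "y": -85, "z": -130, "rx": 0, "ry": 0, "rz": 0, "claw": 255},
  {"x": -76, "y": -135, "z": -130, "rx": 0, "ry": 0, "rz": 0, "claw": 255},
  {"x": -104, "y": -185, "z": -130, "rx": 0, "ry": 0, "rz": 0, "claw": 255},
  {"x": -132, "y": -235, "z": -130, "rx": 0, "ry": 0, "rz": 0, "claw": 255},
  {"x": -155, "y": -275, "z": -130, "rx": 0, "ry": 0, "rz": 0, "claw": 255},
  {"x": -168, "y": -299, "z": -130, "rx": 0, "ry": 0, "rz": 0, "claw": 255},
])

```text
time_s: 17.12
position: [0.4093, 0.301, 0.167]
tcp_rot: [[1.0, 0.002, -0.003], [0.002, -1.0, -0.001], [-0.003, 0.001, -1.0]]
force: [-0.0, -0.4, -4.4]
opening: 0.61
grasp_force: 30.0
```

Emit:
apply_moves([
  {"x": 0, "y": 0, "z": 0, "rx": 0, "ry": 0, "rz": 0, "claw": 255},
  {"x": 0, "y": 0, "z": 0, "rx": 0, "ry": 0, "rz": 0, "claw": 255},
  {"x": 0, "y": 0, "z": 0, "rx": 0, "ry": 0, "rz": 0, "claw": 255},
])

```text
time_s: 17.5
position: [0.4125, 0.2988, 0.1677]
tcp_rot: [[1.0, -0.002, -0.001], [-0.002, -1.0, -0.0], [-0.001, 0.0, -1.0]]
force: [0.8, 0.1, -4.2]
opening: 0.616
grasp_force: 30.0
```

```bash
python3 - <<'E'
from h import *
s=read_state();print(s['position'],s['force'])
p,d=capture('wrist');cv2.imwrite('pics/w8.png',p[:,:,::-1])
E
```

```text
[0.41252827 0.2988138  0.16765528] [ 0.7518832   0.06832659 -4.15240825]
```

View pics/w8.png

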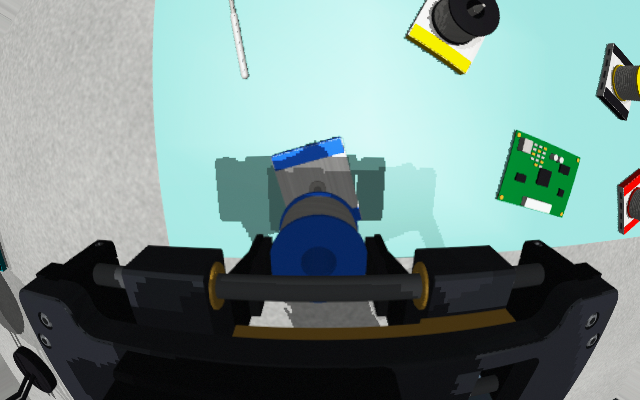

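The pin shows at (317,187), lined up with the held reel. I'll lower it with a 1 mm shift.

Emit:
apply_moves([
  {"x": 0, "y": -1, "z": 20, "rx": 0, "ry": 0, "rz": 0, "claw": 255},
  {"x": 0, "y": -1, "z": 45, "rx": 0, "ry": 0, "rz": 0, "claw": 255},
  {"x": 0, "y": -1, "z": 55, "rx": 0, "ry": 0, "rz": 0, "claw": 255},
  {"x": 0, "y": -1, "z": 65, "rx": 0, "ry": 0, "rz": 0, "claw": 255},
  {"x": 0, "y": -1, "z": 73, "rx": 0, "ry": 0, "rz": 0, "claw": 255},
  {"x": 0, "y": -1, "z": 75, "rx": 0, "ry": 0, "rz": 0, "claw": 255},
])

```text
time_s: 18.3
position: [0.4122, 0.3006, 0.0927]
tcp_rot: [[1.0, -0.0, -0.0], [-0.0, -1.0, -0.0], [-0.0, 0.0, -1.0]]
force: [0.3, -0.7, -4.3]
opening: 0.615
grasp_force: 30.0
```

Clean so far. The resting height should be TCP z ≈ 0.0543, so there are about 38.5 mm to go.

Emit:
apply_moves([
  {"x": 0, "y": 0, "z": 12, "rx": 0, "ry": 0, "rz": 0, "claw": 255},
  {"x": 0, "y": 0, "z": 24, "rx": 0, "ry": 0, "rz": 0, "claw": 255},
  {"x": 0, "y": 0, "z": 33, "rx": 0, "ry": 0, "rz": 0, "claw": 255},
  {"x": 0, "y": 0, "z": 37, "rx": 0, "ry": 0, "rz": 0, "claw": 255},
  {"x": 0, "y": 0, "z": 39, "rx": 0, "ry": 0, "rz": 0, "claw": 255},
  {"x": 0, "y": 0, "z": 39, "rx": 0, "ry": 0, "rz": 0, "claw": 255},
])

```text
time_s: 19.05
position: [0.4118, 0.3006, 0.0543]
tcp_rot: [[1.0, -0.0, -0.0], [-0.0, -1.0, -0.0], [-0.0, 0.0, -1.0]]
force: [-1.1, -0.0, -0.4]
opening: 0.618
grasp_force: 30.0
```

Emit:
apply_moves([
  {"x": 0, "y": 0, "z": 1, "rx": 0, "ry": 0, "rz": 0, "claw": 255},
  {"x": 0, "y": 0, "z": 1, "rx": 0, "ry": 0, "rz": 0, "claw": 255},
  {"x": 0, "y": 0, "z": 1, "rx": 0, "ry": 0, "rz": 0, "claw": 0},
  {"x": 0, "y": 0, "z": 1, "rx": 0, "ry": 0, "rz": 0, "claw": 0},
  {"x": 0, "y": 0, "z": 1, "rx": 0, "ry": 0, "rz": 0, "claw": 0},
  {"x": 0, "y": 0, "z": 1, "rx": 0, "ry": 0, "rz": 0, "claw": 0},
  {"x": 0, "y": 0, "z": -40, "rx": 0, "ry": 0, "rz": 0, "claw": 0},
  {"x": 0, "y": 0, "z": -90, "rx": 0, "ry": 0, "rz": 0, "claw": 0},
  {"x": 0, "y": 0, "z": -130, "rx": 0, "ry": 0, "rz": 0, "claw": 0},
  {"x": 0, "y": 0, "z": -130, "rx": 0, "ry": 0, "rz": 0, "claw": 0},
])

```text
time_s: 20.3
position: [0.4144, 0.3018, 0.187]
tcp_rot: [[1.0, -0.0, 0.007], [-0.0, -1.0, 0.003], [0.007, -0.003, -1.0]]
force: [-0.6, 0.7, -0.0]
opening: 1.0
grasp_force: 0.0
```

Next is the black reel on the yellow stand.

Emit:
apply_moves([
  {"x": 187, "y": 148, "z": 0, "rx": 0, "ry": 0, "rz": 0, "claw": 0},
  {"x": 187, "y": 148, "z": 0, "rx": 0, "ry": 0, "rz": 0, "claw": 0},
  {"x": 187, "y": 148, "z": 0, "rx": 0, "ry": 0, "rz": 0, "claw": 0},
  {"x": 187, "y": 148, "z": 0, "rx": 0, "ry": 0, "rz": 0, "claw": 0},
  {"x": 187, "y": 148, "z": 0, "rx": 0, "ry": 0, "rz": 0, "claw": 0},
  {"x": 187, "y": 148, "z": 0, "rx": 0, "ry": 0, "rz": 0, "claw": 0},
  {"x": 187, "y": 148, "z": 0, "rx": 0, "ry": 0, "rz": 0, "claw": 0},
])

```text
time_s: 21.18
position: [0.5973, 0.1536, 0.1831]
tcp_rot: [[1.0, 0.001, -0.003], [0.001, -1.0, 0.0], [-0.003, -0.0, -1.0]]
force: [0.5, -0.3, -0.0]
opening: 0.998
grasp_force: 0.0
```

```bash
python3 - <<'E'
from h import *
s=read_state();print(s['position'],s['force'])
p,d=capture('wrist');cv2.imwrite('pics/w9.png',p[:,:,::-1])
p,d=capture('top');c=camera_params('top');W=cloud('top',d,c)
v,u=np.mgrid[0:400,0:640]
roi=(abs(u-234)<30)&(abs(v-250)<30)&(W[...,2]>.05)&(W[...,2]<.08)
(x,y),r=cv2.minEnclosingCircle(np.argwhere(roi)[:,::-1].astype(np.float32));print('blue reel',at(c,x,y,.066),r,np.median(W[roi][:,2]))
E
```

```text
[0.59728821 0.1536434  0.18313083] [ 0.50370619 -0.29923282 -0.00492355]
blue reel [0.41459919 0.31680931 0.066     ] 8.544103622436523 0.06601296614467378
```

View pics/w9.png

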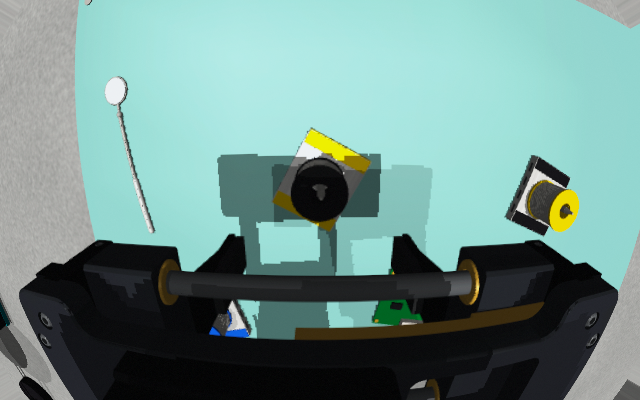

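The black reel is at (320,190), centred between the fingers. The top view of blue was partly hidden by the arm, so I'll check that at the end. I'll grip black now.

Emit:
apply_moves([
  {"x": 0, "y": 0, "z": 50, "rx": 0, "ry": 0, "rz": 0, "claw": 0},
  {"x": 0, "y": 0, "z": 100, "rx": 0, "ry": 0, "rz": 0, "claw": 0},
  {"x": 0, "y": 0, "z": 123, "rx": 0, "ry": 0, "rz": 0, "claw": 0},
  {"x": 0, "y": 0, "z": 131, "rx": 0, "ry": 0, "rz": 0, "claw": 0},
  {"x": 0, "y": 0, "z": 131, "rx": 0, "ry": 0, "rz": 0, "claw": 0},
  {"x": 0, "y": 0, "z": 131, "rx": 0, "ry": 0, "rz": 0, "claw": 255},
  {"x": 0, "y": 0, "z": 131, "rx": 0, "ry": 0, "rz": 0, "claw": 255},
  {"x": 0, "y": 0, "z": 131, "rx": 0, "ry": 0, "rz": 0, "claw": 255},
  {"x": 0, "y": 0, "z": 131, "rx": 0, "ry": 0, "rz": 0, "claw": 255},
  {"x": 0, "y": 0, "z": 131, "rx": 0, "ry": 0, "rz": 0, "claw": 255},
])

```text
time_s: 22.52
position: [0.5993, 0.1527, 0.0534]
tcp_rot: [[1.0, -0.0, 0.001], [-0.0, -1.0, 0.0], [0.001, -0.0, -1.0]]
force: [-0.9, 0.3, 2.0]
opening: 0.625
grasp_force: 30.0
```

Emit:
apply_moves([
  {"x": 0, "y": 0, "z": -45, "rx": 0, "ry": 0, "rz": 0, "claw": 255},
  {"x": 0, "y": 0, "z": -85, "rx": 0, "ry": 0, "rz": 0, "claw": 255},
  {"x": 0, "y": 0, "z": -110, "rx": 0, "ry": 0, "rz": 0, "claw": 255},
  {"x": -5, "y": 40, "z": -110, "rx": 0, "ry": 0, "rz": 0, "claw": 255},
  {"x": -12, "y": 90, "z": -110, "rx": 0, "ry": 0, "rz": 0, "claw": 255},
  {"x": -17, "y": 135, "z": -110, "rx": 0, "ry": 0, "rz": 0, "claw": 255},
  {"x": -19, "y": 152, "z": -110, "rx": 0, "ry": 0, "rz": 0, "claw": 255},
  {"x": -19, "y": 152, "z": -110, "rx": 0, "ry": 0, "rz": 0, "claw": 255},
  {"x": -19, "y": 152, "z": -70, "rx": 0, "ry": 0, "rz": 0, "claw": 255},
  {"x": -19, "y": 152, "z": -30, "rx": 0, "ry": 0, "rz": 0, "claw": 255},
])

```text
time_s: 23.78
position: [0.5807, 0.0024, 0.0824]
tcp_rot: [[1.0, 0.001, 0.002], [0.001, -1.0, 0.001], [0.002, -0.001, -1.0]]
force: [-0.5, 0.2, -4.0]
opening: 0.624
grasp_force: 30.0
```

Emit:
apply_moves([
  {"x": 0, "y": 0, "z": 30, "rx": 0, "ry": 0, "rz": 0, "claw": 255},
  {"x": 0, "y": 0, "z": 40, "rx": 0, "ry": 0, "rz": 0, "claw": 255},
  {"x": 0, "y": 0, "z": 44, "rx": 0, "ry": 0, "rz": 0, "claw": 255},
  {"x": 0, "y": 0, "z": 46, "rx": 0, "ry": 0, "rz": 0, "claw": 255},
  {"x": 0, "y": 0, "z": 46, "rx": 0, "ry": 0, "rz": 0, "claw": 255},
])

```text
time_s: 24.4
position: [0.5809, 0.0006, 0.0379]
tcp_rot: [[1.0, -0.0, 0.002], [-0.0, -1.0, -0.0], [0.002, 0.0, -1.0]]
force: [-0.2, -0.5, -3.5]
opening: 0.624
grasp_force: 30.0
```

Emit:
apply_moves([
  {"x": 0, "y": 0, "z": 1, "rx": 0, "ry": 0, "rz": 0, "claw": 255},
  {"x": 0, "y": 0, "z": 1, "rx": 0, "ry": 0, "rz": 0, "claw": 255},
  {"x": 0, "y": 0, "z": 1, "rx": 0, "ry": 0, "rz": 0, "claw": 0},
  {"x": 0, "y": 0, "z": 1, "rx": 0, "ry": 0, "rz": 0, "claw": 0},
  {"x": 0, "y": 0, "z": 1, "rx": 0, "ry": 0, "rz": 0, "claw": 0},
  {"x": 0, "y": 0, "z": 1, "rx": 0, "ry": 0, "rz": 0, "claw": 0},
  {"x": 0, "y": 0, "z": -40, "rx": 0, "ry": 0, "rz": 0, "claw": 0},
  {"x": 0, "y": 0, "z": -90, "rx": 0, "ry": 0, "rz": 0, "claw": 0},
  {"x": 0, "y": 0, "z": -145, "rx": 0, "ry": 0, "rz": 0, "claw": 0},
  {"x": 0, "y": 0, "z": -145, "rx": 0, "ry": 0, "rz": 0, "claw": 0},
])

```text
time_s: 25.65
position: [0.5835, 0.0001, 0.1867]
tcp_rot: [[1.0, -0.0, 0.011], [-0.0, -1.0, -0.002], [0.011, 0.002, -1.0]]
force: [1.6, 1.0, 0.6]
opening: 0.999
grasp_force: 0.0
```

Emit:
apply_moves([
  {"x": -1, "y": 150, "z": 0, "rx": 0, "ry": 0, "rz": 0, "claw": 0},
  {"x": -1, "y": 150, "z": 0, "rx": 0, "ry": 0, "rz": 0, "claw": 0},
  {"x": -1, "y": 150, "z": 0, "rx": 0, "ry": 0, "rz": 0, "claw": 0},
  {"x": -1, "y": 150, "z": 0, "rx": 0, "ry": 0, "rz": 0, "claw": 0},
  {"x": -1, "y": 150, "z": 0, "rx": 0, "ry": 0, "rz": 0, "claw": 0},
  {"x": -1, "y": 150, "z": 0, "rx": 0, "ry": 0, "rz": 0, "claw": 0},
])

```text
time_s: 26.4
position: [0.5787, -0.1477, 0.1815]
tcp_rot: [[1.0, 0.002, -0.001], [0.002, -1.0, 0.001], [-0.001, -0.001, -1.0]]
force: [0.1, 0.7, -0.7]
opening: 1.0
grasp_force: 0.0
```

```bash
python3 - <<'E'
from h import *
s=read_state();print(s['position'],s['force'])
p,d=capture('wrist');cv2.imwrite('pics/w10.png',p[:,:,::-1])
p,d=capture('top');c=camera_params('top');W=cloud('top',d,c)
v,u=np.mgrid[0:400,0:640]
roi=(abs(u-231)<30)&(abs(v-250)<30)&(W[...,2]>.05)&(W[...,2]<.08)
(x,y),r=cv2.minEnclosingCircle(np.argwhere(roi)[:,::-1].astype(np.float32));print('blue reel',at(c,x,y,.066),r,np.median(W[roi][:,2]))
roi=(abs(u-290)<32)&(abs(v-177)<32)&(W[...,2]>.009)&(W[...,2]<.08);print('ystand',roi.sum(),cv2.minAreaRect(W[roi][:,:2].astype(np.float32)*1000))
E
```

```text
[ 0.57871332 -0.14765688  0.18151455] [ 0.05329746  0.66962944 -0.70924737]
blue reel [0.40997855 0.30180159 0.066     ] 11.305352210998535 0.0654220451321339
ystand 1038 ((598.8799438476562, 153.1991424560547), (77.02565002441406, 93.63441467285156), 61.58934020996094)
```

View pics/w10.png

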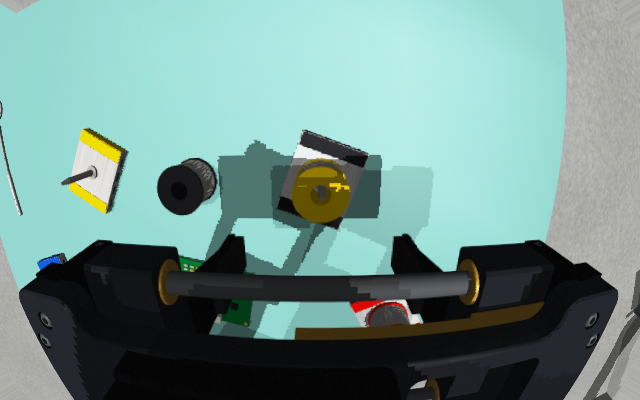

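Blue is seated, with its axis within 1 mm of its stand's centre. The yellow reel is at (321,190), centred between the fingers, so I'll grip it.

Emit:
apply_moves([
  {"x": 0, "y": 1, "z": 50, "rx": 0, "ry": 0, "rz": 0, "claw": 0},
  {"x": 0, "y": 1, "z": 100, "rx": 0, "ry": 0, "rz": 0, "claw": 0},
  {"x": 0, "y": 1, "z": 122, "rx": 0, "ry": 0, "rz": 0, "claw": 0},
  {"x": 0, "y": 1, "z": 129, "rx": 0, "ry": 0, "rz": 0, "claw": 0},
  {"x": 0, "y": 1, "z": 129, "rx": 0, "ry": 0, "rz": 0, "claw": 0},
  {"x": 0, "y": 1, "z": 129, "rx": 0, "ry": 0, "rz": 0, "claw": 255},
  {"x": 0, "y": 1, "z": 129, "rx": 0, "ry": 0, "rz": 0, "claw": 255},
  {"x": 0, "y": 1, "z": 129, "rx": 0, "ry": 0, "rz": 0, "claw": 255},
  {"x": 0, "y": 1, "z": 129, "rx": 0, "ry": 0, "rz": 0, "claw": 255},
  {"x": 0, "y": 1, "z": 129, "rx": 0, "ry": 0, "rz": 0, "claw": 255},
])

```text
time_s: 27.75
position: [0.5792, -0.1502, 0.0534]
tcp_rot: [[1.0, -0.0, 0.0], [-0.0, -1.0, 0.0], [0.0, -0.0, -1.0]]
force: [-0.4, 1.7, 2.5]
opening: 0.62
grasp_force: 30.0
```

Emit:
apply_moves([
  {"x": 0, "y": 0, "z": -45, "rx": 0, "ry": 0, "rz": 0, "claw": 255},
  {"x": 0, "y": 0, "z": -85, "rx": 0, "ry": 0, "rz": 0, "claw": 255},
  {"x": 0, "y": 0, "z": -115, "rx": 0, "ry": 0, "rz": 0, "claw": 255},
  {"x": 3, "y": -40, "z": -115, "rx": 0, "ry": 0, "rz": 0, "claw": 255},
  {"x": 7, "y": -90, "z": -115, "rx": 0, "ry": 0, "rz": 0, "claw": 255},
  {"x": 10, "y": -145, "z": -115, "rx": 0, "ry": 0, "rz": 0, "claw": 255},
  {"x": 14, "y": -200, "z": -115, "rx": 0, "ry": 0, "rz": 0, "claw": 255},
  {"x": 18, "y": -250, "z": -115, "rx": 0, "ry": 0, "rz": 0, "claw": 255},
  {"x": 20, "y": -285, "z": -115, "rx": 0, "ry": 0, "rz": 0, "claw": 255},
  {"x": 20, "y": -302, "z": -115, "rx": 0, "ry": 0, "rz": 0, "claw": 255},
])

```text
time_s: 29.0
position: [0.5979, 0.1534, 0.1666]
tcp_rot: [[1.0, 0.002, -0.003], [0.002, -1.0, -0.0], [-0.003, 0.0, -1.0]]
force: [0.5, -0.7, -5.1]
opening: 0.624
grasp_force: 30.0
```

Emit:
apply_moves([
  {"x": 0, "y": 0, "z": 0, "rx": 0, "ry": 0, "rz": 0, "claw": 255},
  {"x": 0, "y": 0, "z": 0, "rx": 0, "ry": 0, "rz": 0, "claw": 255},
  {"x": 0, "y": 0, "z": 0, "rx": 0, "ry": 0, "rz": 0, "claw": 255},
  {"x": 0, "y": 0, "z": 0, "rx": 0, "ry": 0, "rz": 0, "claw": 255},
])

```text
time_s: 29.5
position: [0.5993, 0.1505, 0.168]
tcp_rot: [[1.0, -0.002, -0.0], [-0.002, -1.0, -0.0], [-0.0, 0.0, -1.0]]
force: [0.5, 0.5, -3.9]
opening: 0.626
grasp_force: 30.0
```

```bash
python3 - <<'E'
from h import *
s=read_state();print(s['position'],s['force'])
p,d=capture('wrist');cv2.imwrite('pics/w11.png',p[:,:,::-1])
p,d=capture('top');c=camera_params('top');W=cloud('top',d,c)
v,u=np.mgrid[0:400,0:640]
roi=(abs(u-408)<32)&(abs(v-183)<32)&(W[...,2]>.009)&(W[...,2]<.08);print('kstand',roi.sum(),cv2.minAreaRect(W[roi][:,:2].astype(np.float32)*1000))
roi=(abs(u-355)<20)&(abs(v-186)<20)&(W[...,2]>.03)&(W[...,2]<.08)
(x,y),r=cv2.minEnclosingCircle(np.argwhere(roi)[:,::-1].astype(np.float32));print('black reel',at(c,x,y,.05),r)
E
```

```text
[0.5992718  0.15050094 0.16799558] [ 0.50969214  0.53842476 -3.92890948]
kstand 1041 ((580.8365478515625, -148.28126525878906), (76.49173736572266, 94.3074951171875), 70.48387908935547)
black reel [0.58006334 0.00234365 0.05      ] 10.774742126464844
```

The black stand's centre is now clear at (0.5808, -0.1483). I'll lower yellow onto its pin.

Emit:
apply_moves([
  {"x": 0, "y": 0, "z": 20, "rx": 0, "ry": 0, "rz": 0, "claw": 255},
  {"x": 0, "y": 0, "z": 45, "rx": 0, "ry": 0, "rz": 0, "claw": 255},
  {"x": 0, "y": 0, "z": 55, "rx": 0, "ry": 0, "rz": 0, "claw": 255},
  {"x": 0, "y": 0, "z": 65, "rx": 0, "ry": 0, "rz": 0, "claw": 255},
  {"x": 0, "y": 0, "z": 73, "rx": 0, "ry": 0, "rz": 0, "claw": 255},
  {"x": 0, "y": 0, "z": 75, "rx": 0, "ry": 0, "rz": 0, "claw": 255},
])

```text
time_s: 30.35
position: [0.599, 0.1517, 0.0927]
tcp_rot: [[1.0, -0.0, -0.0], [-0.0, -1.0, -0.0], [-0.0, 0.0, -1.0]]
force: [1.0, 0.7, -4.8]
opening: 0.62
grasp_force: 30.0
```

Emit:
apply_moves([
  {"x": 0, "y": 0, "z": 12, "rx": 0, "ry": 0, "rz": 0, "claw": 255},
  {"x": 0, "y": 0, "z": 24, "rx": 0, "ry": 0, "rz": 0, "claw": 255},
  {"x": 0, "y": 0, "z": 33, "rx": 0, "ry": 0, "rz": 0, "claw": 255},
  {"x": 0, "y": 0, "z": 37, "rx": 0, "ry": 0, "rz": 0, "claw": 255},
  {"x": 0, "y": 0, "z": 39, "rx": 0, "ry": 0, "rz": 0, "claw": 255},
  {"x": 0, "y": 0, "z": 39, "rx": 0, "ry": 0, "rz": 0, "claw": 255},
])

```text
time_s: 31.1
position: [0.5993, 0.1517, 0.054]
tcp_rot: [[1.0, -0.0, 0.0], [-0.0, -1.0, 0.0], [0.0, -0.0, -1.0]]
force: [-0.5, -0.2, -3.9]
opening: 0.623
grasp_force: 30.0
```

Emit:
apply_moves([
  {"x": 0, "y": 0, "z": 1, "rx": 0, "ry": 0, "rz": 0, "claw": 255},
  {"x": 0, "y": 0, "z": 1, "rx": 0, "ry": 0, "rz": 0, "claw": 255},
  {"x": 0, "y": 0, "z": 1, "rx": 0, "ry": 0, "rz": 0, "claw": 0},
  {"x": 0, "y": 0, "z": 1, "rx": 0, "ry": 0, "rz": 0, "claw": 0},
  {"x": 0, "y": 0, "z": 1, "rx": 0, "ry": 0, "rz": 0, "claw": 0},
  {"x": 0, "y": 0, "z": 1, "rx": 0, "ry": 0, "rz": 0, "claw": 0},
  {"x": 0, "y": 0, "z": -40, "rx": 0, "ry": 0, "rz": 0, "claw": 0},
  {"x": 0, "y": 0, "z": -90, "rx": 0, "ry": 0, "rz": 0, "claw": 0},
  {"x": 0, "y": 0, "z": -130, "rx": 0, "ry": 0, "rz": 0, "claw": 0},
  {"x": 0, "y": 0, "z": -130, "rx": 0, "ry": 0, "rz": 0, "claw": 0},
])

```text
time_s: 32.35
position: [0.6018, 0.1519, 0.1881]
tcp_rot: [[1.0, -0.0, 0.009], [-0.0, -1.0, 0.001], [0.009, -0.001, -1.0]]
force: [0.4, 0.2, -0.1]
opening: 1.001
grasp_force: 0.0
```

Now the black reel, in two calls: travel, then descend and grip.

Emit:
apply_moves([
  {"x": -19, "y": 151, "z": 0, "rx": 0, "ry": 0, "rz": 0, "claw": 0},
  {"x": -19, "y": 151, "z": 0, "rx": 0, "ry": 0, "rz": 0, "claw": 0},
  {"x": -19, "y": 151, "z": 0, "rx": 0, "ry": 0, "rz": 0, "claw": 0},
  {"x": -19, "y": 151, "z": 0, "rx": 0, "ry": 0, "rz": 0, "claw": 0},
  {"x": -19, "y": 151, "z": 0, "rx": 0, "ry": 0, "rz": 0, "claw": 0},
  {"x": -19, "y": 151, "z": 0, "rx": 0, "ry": 0, "rz": 0, "claw": 0},
  {"x": -19, "y": 151, "z": 0, "rx": 0, "ry": 0, "rz": 0, "claw": 0},
])

```text
time_s: 33.22
position: [0.5801, 0.0018, 0.1838]
tcp_rot: [[1.0, 0.002, -0.0], [0.002, -1.0, 0.0], [-0.0, -0.0, -1.0]]
force: [-0.4, -0.3, -0.0]
opening: 0.999
grasp_force: 0.0
```

Emit:
apply_moves([
  {"x": 0, "y": 0, "z": 50, "rx": 0, "ry": 0, "rz": 0, "claw": 0},
  {"x": 0, "y": 0, "z": 105, "rx": 0, "ry": 0, "rz": 0, "claw": 0},
  {"x": 0, "y": 0, "z": 137, "rx": 0, "ry": 0, "rz": 0, "claw": 0},
  {"x": 0, "y": 0, "z": 146, "rx": 0, "ry": 0, "rz": 0, "claw": 0},
  {"x": 0, "y": 0, "z": 146, "rx": 0, "ry": 0, "rz": 0, "claw": 0},
  {"x": 0, "y": 0, "z": 146, "rx": 0, "ry": 0, "rz": 0, "claw": 255},
  {"x": 0, "y": 0, "z": 146, "rx": 0, "ry": 0, "rz": 0, "claw": 255},
  {"x": 0, "y": 0, "z": 146, "rx": 0, "ry": 0, "rz": 0, "claw": 255},
  {"x": 0, "y": 0, "z": 146, "rx": 0, "ry": 0, "rz": 0, "claw": 255},
  {"x": 0, "y": 0, "z": 146, "rx": 0, "ry": 0, "rz": 0, "claw": 255},
])

```text
time_s: 34.48
position: [0.5804, 0.0005, 0.0385]
tcp_rot: [[1.0, -0.0, 0.001], [-0.0, -1.0, -0.0], [0.001, 0.0, -1.0]]
force: [-0.6, 0.1, 4.3]
opening: 0.625
grasp_force: 30.0
```

Emit:
apply_moves([
  {"x": 0, "y": 0, "z": -45, "rx": 0, "ry": 0, "rz": 0, "claw": 255},
  {"x": 0, "y": 0, "z": -90, "rx": 0, "ry": 0, "rz": 0, "claw": 255},
  {"x": 0, "y": 0, "z": -130, "rx": 0, "ry": 0, "rz": 0, "claw": 255},
  {"x": 0, "y": 40, "z": -130, "rx": 0, "ry": 0, "rz": 0, "claw": 255},
  {"x": 1, "y": 85, "z": -130, "rx": 0, "ry": 0, "rz": 0, "claw": 255},
  {"x": 1, "y": 130, "z": -130, "rx": 0, "ry": 0, "rz": 0, "claw": 255},
  {"x": 1, "y": 151, "z": -130, "rx": 0, "ry": 0, "rz": 0, "claw": 255},
  {"x": 1, "y": 151, "z": -130, "rx": 0, "ry": 0, "rz": 0, "claw": 255},
  {"x": 1, "y": 151, "z": -130, "rx": 0, "ry": 0, "rz": 0, "claw": 255},
  {"x": 1, "y": 151, "z": -130, "rx": 0, "ry": 0, "rz": 0, "claw": 255},
])

```text
time_s: 35.72
position: [0.5807, -0.1487, 0.1677]
tcp_rot: [[1.0, 0.001, -0.001], [0.001, -1.0, 0.001], [-0.001, -0.001, -1.0]]
force: [0.2, -0.1, -3.4]
opening: 0.623
grasp_force: 30.0
```

Emit:
apply_moves([
  {"x": 0, "y": 0, "z": 20, "rx": 0, "ry": 0, "rz": 0, "claw": 255},
  {"x": 0, "y": 0, "z": 45, "rx": 0, "ry": 0, "rz": 0, "claw": 255},
  {"x": 0, "y": 0, "z": 55, "rx": 0, "ry": 0, "rz": 0, "claw": 255},
  {"x": 0, "y": 0, "z": 65, "rx": 0, "ry": 0, "rz": 0, "claw": 255},
  {"x": 0, "y": 0, "z": 73, "rx": 0, "ry": 0, "rz": 0, "claw": 255},
  {"x": 0, "y": 0, "z": 75, "rx": 0, "ry": 0, "rz": 0, "claw": 255},
])

```text
time_s: 36.48
position: [0.581, -0.1503, 0.0927]
tcp_rot: [[1.0, -0.0, -0.0], [-0.0, -1.0, 0.0], [-0.0, -0.0, -1.0]]
force: [-0.2, 0.1, -3.6]
opening: 0.624
grasp_force: 30.0
```

Emit:
apply_moves([
  {"x": 0, "y": 0, "z": 12, "rx": 0, "ry": 0, "rz": 0, "claw": 255},
  {"x": 0, "y": 0, "z": 24, "rx": 0, "ry": 0, "rz": 0, "claw": 255},
  {"x": 0, "y": 0, "z": 33, "rx": 0, "ry": 0, "rz": 0, "claw": 255},
  {"x": 0, "y": 0, "z": 37, "rx": 0, "ry": 0, "rz": 0, "claw": 255},
  {"x": 0, "y": 0, "z": 39, "rx": 0, "ry": 0, "rz": 0, "claw": 255},
  {"x": 0, "y": 0, "z": 39, "rx": 0, "ry": 0, "rz": 0, "claw": 255},
])

```text
time_s: 37.22
position: [0.5808, -0.1502, 0.0545]
tcp_rot: [[1.0, -0.0, -0.0], [-0.0, -1.0, 0.0], [-0.0, -0.0, -1.0]]
force: [-1.7, 1.0, 0.3]
opening: 0.625
grasp_force: 30.0
```

Emit:
apply_moves([
  {"x": 0, "y": 0, "z": 0, "rx": 0, "ry": 0, "rz": 0, "claw": 255},
  {"x": 0, "y": 0, "z": 0, "rx": 0, "ry": 0, "rz": 0, "claw": 0},
  {"x": 0, "y": 0, "z": 0, "rx": 0, "ry": 0, "rz": 0, "claw": 0},
  {"x": 0, "y": 0, "z": 0, "rx": 0, "ry": 0, "rz": 0, "claw": 0},
  {"x": 0, "y": 0, "z": 0, "rx": 0, "ry": 0, "rz": 0, "claw": 0},
  {"x": 0, "y": 0, "z": -40, "rx": 0, "ry": 0, "rz": 0, "claw": 0},
  {"x": 0, "y": 0, "z": -90, "rx": 0, "ry": 0, "rz": 0, "claw": 0},
  {"x": 0, "y": 0, "z": -140, "rx": 0, "ry": 0, "rz": 0, "claw": 0},
])

```text
time_s: 38.22
position: [0.5809, -0.1503, 0.1951]
tcp_rot: [[1.0, -0.0, -0.0], [-0.0, -1.0, 0.0], [-0.0, -0.0, -1.0]]
force: [0.3, -0.8, -0.1]
opening: 0.998
grasp_force: 0.0
```

Emit:
apply_moves([
  {"x": -60, "y": 20, "z": -50, "rx": 0, "ry": 0, "rz": 0, "claw": 0},
  {"x": -120, "y": 40, "z": -90, "rx": 0, "ry": 0, "rz": 0, "claw": 0},
  {"x": -180, "y": 50, "z": -90, "rx": 0, "ry": 0, "rz": 0, "claw": 0},
  {"x": -180, "y": 100, "z": -90, "rx": 0, "ry": 0, "rz": 0, "claw": 0},
  {"x": -180, "y": 160, "z": -90, "rx": 0, "ry": 0, "rz": 0, "claw": 0},
  {"x": -180, "y": 220, "z": -90, "rx": 0, "ry": 0, "rz": 0, "claw": 0},
  {"x": -180, "y": 260, "z": -90, "rx": 0, "ry": 0, "rz": 0, "claw": 0},
  {"x": -180, "y": 260, "z": -90, "rx": 0, "ry": 0, "rz": 0, "claw": 0},
])

```text
time_s: 39.22
position: [0.4006, -0.4136, 0.2835]
tcp_rot: [[1.0, -0.004, 0.001], [-0.004, -1.0, -0.001], [0.001, 0.001, -1.0]]
force: [-0.1, 0.2, -0.0]
opening: 0.997
grasp_force: 0.0
```

```bash
python3 - <<'E'
from h import *
s=read_state();print(s['time_s'],s['position'],s['force'])
p,d=capture('top');c=camera_params('top');W=cloud('top',d,c);cv2.imwrite('pics/t12.png',cv2.resize(p[110:290,150:550,::-1],None,fx=2,fy=2,interpolation=2))
v,u=np.mgrid[0:400,0:640]
S=dict(yellow=(.5988,.1531,290,177),black=(.5808,-.1483,408,183),blue=(.4106,.3018,234,250),red=(.3933,-.2398,444,255))
for n,(X,Y,a,b) in S.items():
    m=(abs(u-a)<30)&(abs(v-b)<30)&(W[...,2]>.05)&(W[...,2]<.09)
    (x,y),r=cv2.minEnclosingCircle(np.argwhere(m)[:,::-1].astype(np.float32));q=at(c,x,y,.066)
    print(n,'off mm',((q[:2]-[X,Y])*1000).round(1),'r',round(r,1),'top z',np.percentile(W[m][:,2],[20,50,80]).round(4))
E
```

```text
39.225 [ 0.40063528 -0.41359852  0.28353008] [-0.09042688  0.23035988 -0.00170403]
yellow off mm [1.1 0.4] r 11.0 top z [0.0635 0.0651 0.0669]
black off mm [-1.3  0.6] r 11.0 top z [0.0629 0.0649 0.0671]
blue off mm [-0.6  0. ] r 11.3 top z [0.0633 0.0651 0.067 ]
red off mm [0.2 2. ] r 11.4 top z [0.0631 0.065  0.067 ]
```

View pics/t12.png

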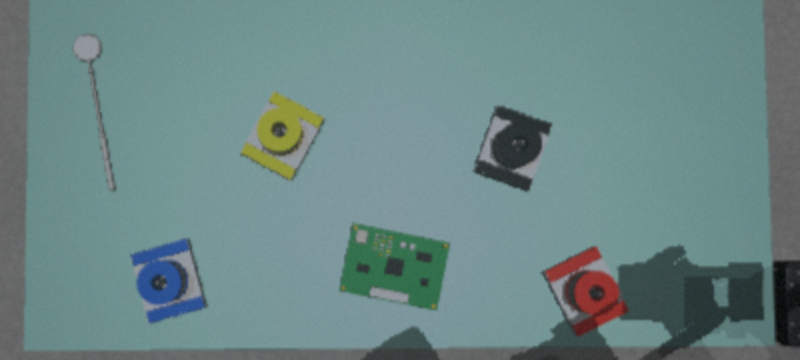

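The top view shows every reel on the stand of its own colour: yellow (280,130), black (517,143), blue (160,282) and red (594,291). Each is within about 2 mm of its stand's centre, with its top at about 65 mm (66 mm when seated). The board and the mirror look unmoved, and the arm is clear.

```bash
python3 -c "
from rig import *
print(hand_in())"
```

```text
the job is handed in; nothing more can be done
None
```

I handed the job in at about 39 s: each of the four reels is on the stand of its own colour, within about 2 mm of the stand's centre in the last top view. The board and mirror look unmoved, and no verdict was returned.

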